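# Index a bangle to the third stop and hold it

### The job

Grip the black bar knob on the dividing fixture that carries the silver bangle, and turn it back, anticlockwise seen from above, until it comes up against its end stop. Then turn it forward, clockwise, counting three clicks from that end stop, and finish with the gripper still holding the knob at the third click. Do not disturb the loose bangle, pencil, jar and graver lying around it.

Things in the scene. Friction and masses are not known exactly. Their poses are not given: they have to be found in the camera images.
- fixture: The dividing fixture, fixed to the table: grey square housing 110 x 110 mm, 28 mm high, origin at the centre of its underside on the table. A brass block (top 40 mm up) on its +x edge. Knob and dial turn about the vertical through the origin. Under the knob the dial, 84 mm across, carries a clamped silver bangle, 70 mm across, top 46 mm above the table: keep fingertips above that.
- knob: Black bar knob over the middle of the dial, turning with it: 46 mm long (own x), 16 mm wide (own y: grip across this), 34 mm high, a white line on top over its +x half. Origin on the turning axis at the centre of its underside, 54 mm above the table; top at 88 mm. A 24 mm thick hub below it. Its x axis lies along the fixture's x when joint dial is 0.
- dial (a joint): Knob angle, rad, growing clockwise from above. 0 is the rigid end stop (not counted as a click), far stop at 2.5. Clicks, where it rests by itself, lie every 24 deg: 0.419, 0.838, third 1.257, and on. It starts in or near the first, second or third. Leaving a click takes about 0.22 N m, stiffest just beside it, fading to nil halfway to the next, from where it pulls itself on into the next.
- bangle: Loose silver bangle lying flat on the black mat to the robot's left: ring 68 mm outer diameter, 58 mm inner, 10 mm high; origin at the centre of its underside. Leave alone.
- pencil: Loose yellow pencil, 142 mm long, 10 mm thick, lying along its x on the left mat; origin under its middle. Leave alone.
- jar: Small glass jar with green cap, 44 mm across, 45 mm high, standing on the right mat; origin at the centre of its underside. Leave alone.
- graver: Wood-handled graver, 130 mm long, up to 26 mm thick, lying along its x on the right mat; origin under its middle. Leave alone.
Mind the look-alikes: they are no part of the job. Of the things that look like the fixture, the larger one is meant.

How it is judged:
By the outcome, as a careful person would: the job done as asked, in the order asked, and still so for the second after the job is handed in, while the arm keeps its last pose, push and grip.
It also fails if it takes over 64 s, if anything falls off the work surface, if the arm or the gripper's body presses on something with over 40 N, if the wrist force passes 120 N, or if a joint passes its speed limit or range.

### The arm

A 6-joint arm with a two-finger parallel gripper is mounted at the origin on the work surface. World frame = base frame: x ahead of the robot, y to its left, z up, the work surface at z = 0. Lengths are in m, angles in degrees, forces in N, time in s.
With the tool pointing down it reaches from about 0.35 to 0.875 m from the base axis. Payload 4.2 kg.
Tool frame: the origin (TCP) lies midway between the tips of the shut fingers; the grasp point (between the pads) lies 19 mm behind it; z points along the fingers, y is the line along which they close (so a half turn about z gives the same grasp; the last joint's range is limited). The gripper opens to 87 mm and grips with 3 to 60 N. Pads are 19 mm wide; open, the fingers measure 117 mm over their backs; the gripper's body (75 mm by 190 mm) begins 51 mm behind the grasp point.
Start: joints at [85.004, 22.042, 0.453, 0, -68.411, -14.817], TCP at [0.212, 0.588, 0.223] pointing down, gripper open.
Joint ranges: [-179.83, 179.83], [-69.29, 118.12], [-61.27, 80.66], [-181.25, 117.63], [-171.15, -9.14], [-177.46, 177.46]. Speed limits (degrees/s): [159.86, 159.86, 180, 180, 180, 180].

### API

Orientations are given as a 3x3 rotation matrix whose columns are the frame's x, y, z axes.
In Python, from station import sense, capture, finish_job, silhouettes, landmark_of gives the robot as it stands.
- The arm moves only by the tool step_arm, never from a script. Its arguments are lists of equal length, an entry for each row: "linear": the shift along the tool's x, y, z in mm, a list of three; "delta_rot": the turn, a rotation vector about the tool's x, y, z in rad, a list of three; "grip": the finger opening in mm, from 0 to 87. A call has 1 to 10 rows; each row shifts and turns the commanded pose from where the row before left it, along the tool's axes as they then stand; what a row does not reach is not made up. A row lasts 1/8 s, in which the tool goes at most 62.5 mm and 10.7 degrees, less where a joint would pass 70% of its speed; a pose out of reach is approached as far as the arm can. A call with a gripper value outside its range is refused whole. The fingers move at their own pace and stop on an object; the grip force is fixed at half the most. Time passes only in rows, so rows that do not move let the fingers close. It gives the time, the measured TCP pose, the force, the opening and the grip force at its end, in the units of the state.
- sense(): the state, without advancing time (a new reading comes with each control period).
- capture(name): name is "side" or "top" or "wrist"; returns a dict with "img" (400x640x3 uint8, red, green, blue), "fx", "fy", "cx", "cy" (pixels), "world_to_cam" (4x4, takes a point from world to camera coordinates); the wrist camera has in their place "mount" (4x4, takes a point from camera to tool coordinates, whose origin is the TCP and whose axes are the flange's). Camera axes: x right, y up, looking along -z (the intrinsics and any distortion apply to the point x, -y, -z); pixel columns grow to the right and rows downward; lengths in m; the calibration is good to about 2 mm. A picture is of the moment at which its call begins: read the wrist's pose just before it. There is no depth.
- finish_job(): hands the job in; it is judged then, once.
Trained networks look in the newest picture that a camera, given by its name, has taken for a name from the list of things; names that differ only in an ending like _2 or _b are one class to them, and where a whole thing is asked for, a point or a joint stands for the part that bears it (a point fixed in the world has none). Each returns a list of dicts, best first, with "score" (0 to 1); they miss things now and then, are a little off and sometimes report something else, mostly with a low value. They report only what shows in the picture. A call takes as long as a camera call. They do not tell look-alikes from the thing itself.
- silhouettes(camera, label): "mask" (400x640 bool, what is visible of it) and "point" ([column, row] in pixels, amid what is visible of it).
- landmark_of(camera, label): "point" ([column, row] in pixels: a listed point, or the origin of a listed thing).
The state is a dict: "time_s": time; "joints": joint angles; "joint_velocities": joint speeds; "effort": joint torques, N m; "tcp_pos": TCP position; "ee_rot": TCP orientation; "wrist_force": force on the tool from outside, world axes, zero at the start; "moment": the same for the moment, N m; "gripper_width": opening from 0.0 (shut) to 1.0 (fully open); "gripper_force": force on a finger pad.
Only numpy, scipy, OpenCV 4.12 (cv2) and the standard library are available. Lean on these libraries where they do the work, as an engineer would, in place of code of your own. Each camera call takes 0.05 s, during which the arm holds its last target. There are 200 camera calls.

## Working session

There is one attempt and no reset: what is moved stays moved. The work goes in short steps, Python scripts to look and compute and a tool call to move; the robot and the scene stay as the last step left them, time stands still between calls to the robot, and variables do not carry over. Pictures are saved under pics/ and viewed, at most 10 in all, crops included, and the job is handed in when it is done.

Besides the shell and the picture viewer there is one more tool, called after ">>>" as name(argument=value, ...) on one line, values as JSON. step_arm: Moves the arm, as the interface text tells. Its arguments: {"type":"object","properties":{"linear":{"type":"array"},"delta_rot":{"type":"array"},"grip":{"type":"array"}},"required":["linear","delta_rot","grip"]}

```bash
mkdir -p pics; cat > h.py <<'E'
import numpy as np, cv2
from station import *
def ray(c,p,s=None):
    d=np.array([(p[0]-c["cx"])/c["fx"],-(p[1]-c["cy"])/c["fy"],-1.])
    if "world_to_cam" in c: T=np.linalg.inv(np.array(c["world_to_cam"]))
    else:
        W=np.eye(4);W[:3,:3]=s["ee_rot"];W[:3,3]=s["tcp_pos"];T=W@np.array(c["mount"])
    d=T[:3,:3]@d; return T[:3,3],d/np.linalg.norm(d)
def tri(rs):
    A=0;b=0
    for o,d in rs:
        P=np.eye(3)-np.outer(d,d);A=A+P;b=b+P@o
    return np.linalg.solve(A,b)
def atz(r,z): o,d=r; return o+d*(z-o[2])/d[2]
def save(n,i): cv2.imwrite("pics/"+n,cv2.cvtColor(i,cv2.COLOR_RGB2BGR))
E
python3 - <<'E'
from h import *
s=sense();print(s["time_s"],s["tcp_pos"],np.round(s["ee_rot"],3),s["gripper_width"])
for n in("top","side"):
    c=capture(n);save(n+"0.png",c["img"])
    print(n,[k for k in c],c["fx"],np.round(np.linalg.inv(c["world_to_cam"])[:3,3],3))
    for l in("fixture","knob"):
        for d in landmark_of(n,l): print(n,l,d["score"],d["point"],[np.round(atz(ray(c,d["point"]),z),3) for z in(0,.054)])
        for d in silhouettes(n,l): print(' sil',d["score"],d["point"],d["mask"].sum())
E
```

```text
0.0 [0.21161475 0.58743281 0.22142999] [[ 0.941 -0.339 -0.001]
 [-0.339 -0.941 -0.002]
 [ 0.     0.002 -1.   ]] 0.9991153571387801
top ['img', 'fx', 'fy', 'cx', 'cy', 'world_to_cam'] 435.560895382923 [ 0.309 -0.013  1.013]
top fixture 0.8 [307.5, 208.9] [array([0.529, 0.008, 0.   ]), array([0.517, 0.007, 0.054])]
top fixture 0.59 [294.2, 275.1] [array([0.374, 0.042, 0.   ]), array([0.371, 0.039, 0.054])]
 sil 0.83 [292.8, 273.9] 1159
 sil 0.57 [305.5, 211.5] 2146
top knob 0.81 [296.7, 271.5] [array([0.382, 0.036, 0.   ]), array([0.378, 0.034, 0.054])]
top knob 0.61 [308.1, 204.5] [array([0.539, 0.006, 0.   ]), array([0.527, 0.005, 0.054])]
 sil 0.88 [304.4, 209.4] 1044
 sil 0.63 [293.1, 274.5] 517
side ['img', 'fx', 'fy', 'cx', 'cy', 'world_to_cam'] 472.5600560438322 [0.411 0.875 0.754]
side fixture 0.64 [379.2, 244.7] [array([0.376, 0.039, 0.   ]), array([0.378, 0.099, 0.054])]
side fixture 0.63 [316.9, 231.3] [array([0.528, 0.01 , 0.   ]), array([0.519, 0.072, 0.054])]
 sil 0.68 [316.5, 225.9] 1824
 sil 0.66 [380.2, 241.3] 952
side knob 0.94 [315.8, 214.4] [array([ 0.539, -0.055,  0.   ]), array([0.53 , 0.012, 0.054])]
side knob 0.91 [379.9, 232.0] [array([ 0.375, -0.007,  0.   ]), array([0.378, 0.056, 0.054])]
 sil 0.74 [318.1, 219.5] 787
 sil 0.73 [377.7, 237.0] 417
```

```bash
python3 - <<'E'
import cv2,numpy as np
a=cv2.imread("pics/top0.png")[170:310,230:390];b=cv2.imread("pics/side0.png")[180:280,270:430]
a=cv2.resize(a,None,fx=4,fy=4,interpolation=2);b=cv2.resize(b,None,fx=4,fy=4,interpolation=2)
cv2.imwrite("pics/crop0.png",a);cv2.imwrite("pics/crop1.png",b)
E
```

```text
(no output)
```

View pics/crop0.png

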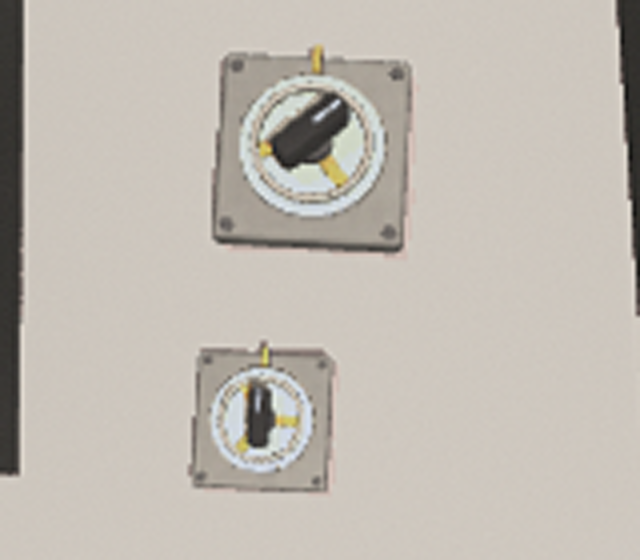

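View pics/top0.png

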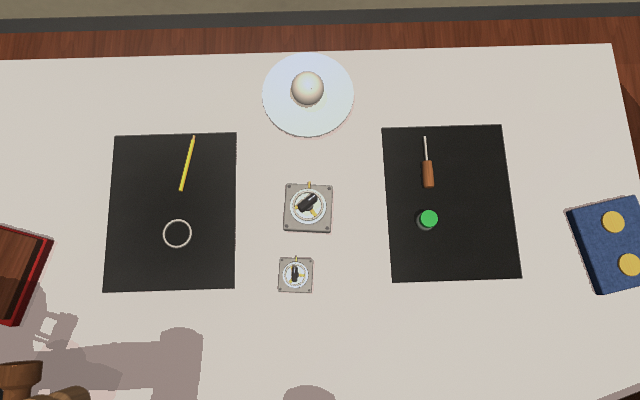

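The crop shows two dividing fixtures: the larger one at about (308,208) in the top view and a smaller look-alike at (294,275). The larger one is meant: its housing is about 47 px wide against about 34. Its knob points about 50° clockwise, near the second click. I'm moving above it.

>>> step_arm(linear=[[45, 40, 0], [45, 40, 0], [45, 40, 0], [45, 40, 0], [45, 40, 0], [45, 40, 0], [45, 40, 0], [45, 40, 0], [45, 40, 0], [45, 40, 0]], delta_rot=[[0, 0, 0], [0, 0, 0], [0, 0, 0], [0, 0, 0], [0, 0, 0], [0, 0, 0], [0, 0, 0], [0, 0, 0], [0, 0, 0], [0, 0, 0]], grip=[87, 87, 87, 87, 87, 87, 87, 87, 87, 87])

```text
time_s: 1.75
tcp_pos: [0.5004, 0.0574, 0.2231]
ee_rot: [[0.941, -0.339, 0.001], [-0.339, -0.941, 0.0], [0.001, -0.001, -1.0]]
wrist_force: [1.1, 0.3, 1.0]
gripper_width: 1.0
gripper_force: 0.0
```

>>> step_arm(linear=[[45, 38, 0], [0, 0, 0], [0, 0, 0], [0, 0, 0], [0, 0, 0]], delta_rot=[[0, 0, 0], [0, 0, 0.16], [0, 0, 0.16], [0, 0, 0.16], [0, 0, 0]], grip=[87, 87, 87, 87, 87])

```text
time_s: 2.38
tcp_pos: [0.5291, 0.008, 0.2226]
ee_rot: [[0.679, -0.734, 0.0], [-0.734, -0.679, 0.0], [0.0, -0.0, -1.0]]
wrist_force: [0.2, 0.7, 0.6]
gripper_width: 1.003
gripper_force: 0.0
```

```bash
cat > look.py <<'E'
import sys
from h import *
s=sense();c=capture("wrist");save(sys.argv[1],c["img"])
print(s["time_s"],np.round(s["tcp_pos"],4),np.round(s["ee_rot"],3).tolist(),np.round(s["joints"],1),s["wrist_force"],s["moment"])
for l in("fixture","knob"):
    for d in landmark_of("wrist",l): print(l,d["score"],d["point"],[np.round(atz(ray(c,d["point"],s),z),4) for z in(0,.054,.088)])
    for d in silhouettes("wrist",l):
        m=d["mask"].astype(np.uint8);print(' sil',d["score"],d["point"],m.sum())
E
python3 look.py w1.png
```

```text
2.375 [0.5291 0.008  0.2226] [[0.679, -0.734, 0.0], [-0.734, -0.679, 0.0], [0.0, -0.0, -1.0]] [ 18.4  12.7 -13.    0.  -64.3  24.3] [0.16470451 0.65741311 0.59266996] [ 0.04019342 -0.0389357   0.01874099]
fixture 0.89 [319.0, 162.1] [array([0.5313, 0.0018, 0.    ]), array([ 0.5385, -0.0056,  0.054 ]), array([ 0.543 , -0.0103,  0.088 ])]
 sil 0.62 [318.2, 165.5] 9512
 sil 0.56 [382.8, 256.7] 1534
knob 0.91 [316.4, 176.4] [array([0.5219, 0.0166, 0.    ]), array([0.5303, 0.0071, 0.054 ]), array([0.5357, 0.0011, 0.088 ])]
knob 0.71 [394.4, 276.6] [array([0.3552, 0.0463, 0.    ]), array([0.3871, 0.0326, 0.054 ]), array([0.4071, 0.024 , 0.088 ])]
 sil 0.95 [386.2, 264.0] 547
 sil 0.66 [317.7, 174.8] 4637
```

View pics/w1.png

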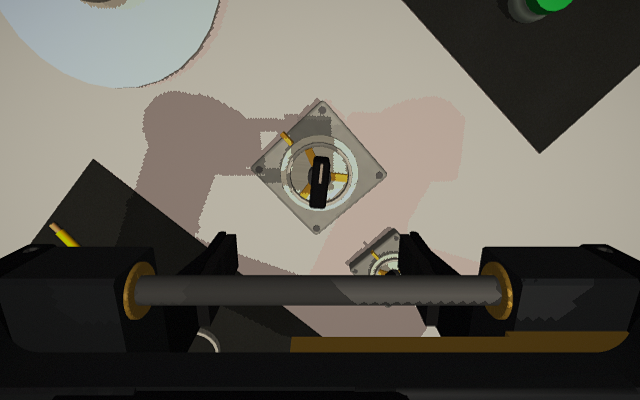

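The wrist view shows the big fixture's housing corners at about (320,100), (387,175), (317,234) and (251,168). The brass block is at (285,138). The knob runs from (320,157) to (317,207), nearly along tool x. Next I'll triangulate it and get the fixture yaw and dial angle.

```bash
python3 - <<'E'
from h import *
s=sense();R={}
P={}
for n in("top","side","wrist"):
    c=capture(n)
    for l in("fixture","knob"):
        ds=landmark_of(n,l)
        for d in ds:
            p=atz(ray(c,d["point"],s),.054 if l=="knob" else 0)
            if p[0]>.48: P.setdefault(l,[]).append(ray(c,d["point"],s));break
for l in P: print(l,len(P[l]),np.round(tri(P[l]),4))
g=cv2.cvtColor(c["img"],cv2.COLOR_RGB2GRAY)
for n,p,z in[("corners",[(320,101),(386,174),(317,233),(251,169)],.028),("brass",[(285,138)],.034)]:
    q=np.array([atz(ray(c,a,s),z) for a in p]);print(n,np.round(q,4).tolist(),q.mean(0).round(4))
    if len(q)==4:
        for a in range(4): d=q[(a+1)%4]-q[a];print(np.linalg.norm(d).round(4),np.degrees(np.arctan2(d[1],d[0])).round(1))
# white line + dark knob in wrist
x0,x1,y0,y1=300,340,145,215
sub=g[y0:y1,x0:x1]
m=(sub<45).astype(np.uint8);n,lab,st,ce=cv2.connectedComponentsWithStats(m);i=1+st[1:,4].argmax()
pts=np.argwhere(lab==i)[:,::-1].astype(np.float32)+[x0,y0];r=cv2.minAreaRect(pts.astype(np.float32));print(r)
b=cv2.boxPoints(r);q=np.array([atz(ray(c,a,s),.088) for a in b]);print(q.round(4).tolist())
for a in range(4): d=q[(a+1)%4]-q[a];print(np.linalg.norm(d).round(4),np.degrees(np.arctan2(d[1],d[0])).round(1))
save("w2.png",cv2.resize(c["img"][90:245,240:400],None,fx=4,fy=3.8,interpolation=2))
E
```

```text
fixture 2 [ 0.5272  0.0079 -0.0258]
knob 3 [0.5286 0.0073 0.0516]
corners [[0.5779, -0.0497, 0.028], [0.4715, -0.0423, 0.028], [0.4797, 0.0613, 0.028], [0.5847, 0.0546, 0.028]] [0.5285 0.006  0.028 ]
0.1066 176.1
0.1039 85.5
0.1052 -3.6
0.1045 -93.8
brass [[0.5796, 0.0028, 0.034]] [0.5796 0.0028 0.034 ]
((319.5, 181.5), (51.0, 21.0), 90.0)
[[0.5534, -0.008, 0.088], [0.5394, -0.0209, 0.088], [0.506, 0.0145, 0.088], [0.5206, 0.028, 0.088]]
0.019 -137.3
0.0487 133.4
0.0199 42.7
0.0487 -47.7
```

View pics/w2.png

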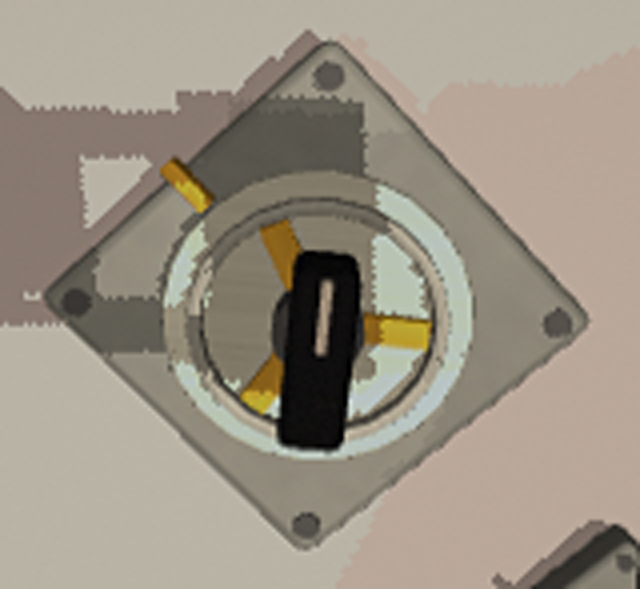

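The second view confirms the larger fixture, with its white clamped ring and brass block. The axis is at about (0.5285, 0.007), knob base about 52 mm up as it should be, fixture yaw about −4.3°, knob at −52°. That puts the dial at about 48°, the second click. I'll align, descend and grip.

>>> step_arm(linear=[[0, 1, 0], [0, 0, 55], [0, 0, 55], [0, 0, 40], [0, 0, 14], [0, 0, 0], [0, 0, 0]], delta_rot=[[0, 0, 0.09], [0, 0, 0], [0, 0, 0], [0, 0, 0], [0, 0, 0], [0, 0, 0], [0, 0, 0]], grip=[87, 87, 87, 87, 87, 87, 87])

```text
time_s: 3.95
tcp_pos: [0.5298, 0.0079, 0.0603]
ee_rot: [[0.61, -0.793, 0.004], [-0.793, -0.61, 0.001], [0.002, -0.003, -1.0]]
wrist_force: [0.6, 0.2, -0.6]
gripper_width: 1.0
gripper_force: 0.0
```

>>> step_arm(linear=[[0, 0, 0], [0, 0, 0], [0, 0, 0], [0, 0, 0], [0, 0, 0], [0, 0, 0], [0, 0, 0], [0, 0, 0]], delta_rot=[[0, 0, 0], [0, 0, 0], [0, 0, 0], [0, 0, 0], [0, 0, 0], [0, 0, 0], [0, 0, 0], [0, 0, 0]], grip=[10, 10, 10, 10, 10, 10, 10, 10])

```text
time_s: 4.95
tcp_pos: [0.5279, 0.0072, 0.0585]
ee_rot: [[0.609, -0.793, -0.001], [-0.793, -0.609, -0.001], [-0.0, 0.001, -1.0]]
wrist_force: [0.6, -2.3, 2.4]
gripper_width: 0.183
gripper_force: 30.4
```

```bash
cat > st.py <<'E'
from h import *
s=sense();R=np.array(s["ee_rot"])
print(s["time_s"],np.round(s["tcp_pos"],4),"ang",np.degrees(np.arctan2(R[1,0],R[0,0])).round(2),"F",np.round(s["wrist_force"],1),"M",np.round(s["moment"],3),s["gripper_width"]*87,s["gripper_force"],np.round(s["joints"],1))
E
python3 st.py
```

```text
4.95 [0.5279 0.0072 0.0585] ang -52.47 F [ 0.6 -2.3  2.4] M [-0.356 -0.595 -0.142] 15.938124558491637 30.389600805938244 [ 18.4  23.2 -25.    0.  -41.8  19.1]
```

Gripped (15.9 mm, 30 N). I'm turning anticlockwise towards the stop.

>>> step_arm(linear=[[0, 0, 0], [0, 0, 0], [0, 0, 0], [0, 0, 0], [0, 0, 0], [0, 0, 0], [0, 0, 0], [0, 0, 0]], delta_rot=[[0, 0, -0.06], [0, 0, -0.06], [0, 0, -0.06], [0, 0, -0.06], [0, 0, -0.06], [0, 0, -0.06], [0, 0, -0.06], [0, 0, 0]], grip=[10, 10, 10, 10, 10, 10, 10, 10])

```text
time_s: 5.95
tcp_pos: [0.5278, 0.0071, 0.0585]
ee_rot: [[0.879, -0.477, -0.001], [-0.477, -0.879, -0.001], [-0.001, 0.001, -1.0]]
wrist_force: [-0.9, -1.8, 1.5]
gripper_width: 0.181
gripper_force: 30.0
```

```bash
python3 st.py
```

```text
5.95 [0.5278 0.0071 0.0585] ang -28.46 F [-0.9 -1.8  1.5] M [-0.46   0.263  0.03 ] 15.753334668175942 29.97484722174704 [ 18.4  23.2 -25.1   0.  -41.8  43.1]
```

>>> step_arm(linear=[[0, 0, 0], [0, 0, 0], [0, 0, 0], [0, 0, 0], [0, 0, 0], [0, 0, 0], [0, 0, 0]], delta_rot=[[0, 0, -0.06], [0, 0, -0.06], [0, 0, -0.06], [0, 0, -0.06], [0, 0, -0.06], [0, 0, -0.06], [0, 0, 0]], grip=[10, 10, 10, 10, 10, 10, 10])

```text
time_s: 6.82
tcp_pos: [0.5278, 0.007, 0.0585]
ee_rot: [[0.991, -0.136, -0.001], [-0.136, -0.991, -0.001], [-0.001, 0.001, -1.0]]
wrist_force: [-0.6, -3.2, 0.9]
gripper_width: 0.18
gripper_force: 30.0
```

```bash
python3 st.py; python3 look.py w3.png
```

```text
6.825 [0.5278 0.007  0.0585] ang -7.82 F [-0.6 -3.2  0.9] M [-0.808  0.323  0.235] 15.633936289833661 30.02178536960855 [ 18.4  23.2 -25.1   0.  -41.8  63.8]
6.825 [0.5278 0.007  0.0585] [[0.991, -0.136, -0.001], [-0.136, -0.991, -0.001], [-0.001, 0.001, -1.0]] [ 18.4  23.2 -25.1   0.  -41.8  63.8] [-0.61508731 -3.19330432  0.8856371 ] [-0.80843499  0.32251156  0.23463247]
fixture 0.82 [317.2, 212.8] [array([0.5279, 0.0061, 0.    ]), array([0.547 , 0.0034, 0.054 ]), array([0.559 , 0.0017, 0.088 ])]
 sil 0.56 [319.5, 190.7] 20724
knob 0.96 [313.8, 248.9] [array([0.5005, 0.0124, 0.    ]), array([0.5262, 0.0082, 0.054 ]), array([0.5425, 0.0055, 0.088 ])]
 sil 0.69 [316.9, 217.0] 10350
```

The moment now pulls towards the stop, so the dial is past halfway to 0. I'll close in with small turns until it resists.

>>> step_arm(linear=[[0, 0, 0], [0, 0, 0], [0, 0, 0], [0, 0, 0]], delta_rot=[[0, 0, -0.03], [0, 0, -0.03], [0, 0, 0], [0, 0, 0]], grip=[10, 10, 10, 10])

```text
time_s: 7.58
tcp_pos: [0.5278, 0.007, 0.0585]
ee_rot: [[0.997, -0.077, -0.001], [-0.077, -0.997, -0.0], [-0.001, 0.0, -1.0]]
wrist_force: [-2.2, -5.4, 1.5]
gripper_width: 0.184
gripper_force: 30.0
```

```bash
python3 st.py
```

```text
7.575 [0.5278 0.007  0.0585] ang -4.42 F [-2.2 -5.4  1.5] M [-1.502  0.483 -0.299] 15.977573663549895 29.99356744810939 [ 18.4  23.2 -25.1  -0.  -41.8  67.2]
```

>>> step_arm(linear=[[0, 0, 0], [0, 0, 0], [0, 0, 0]], delta_rot=[[0, 0, -0.03], [0, 0, 0], [0, 0, 0]], grip=[10, 10, 10])

```text
time_s: 7.95
tcp_pos: [0.5278, 0.007, 0.0585]
ee_rot: [[0.999, -0.049, -0.001], [-0.049, -0.999, 0.0], [-0.001, -0.0, -1.0]]
wrist_force: [-1.4, -4.4, 2.6]
gripper_width: 0.18
gripper_force: 30.7
```

```bash
python3 st.py;python3 - <<'E'
from h import *
c=capture("wrist");save("w3.png",cv2.resize(c["img"][120:320,220:420],None,fx=2.9,fy=2.9,interpolation=2))
E
```

```text
7.95 [0.5278 0.007  0.0585] ang -2.83 F [-1.4 -4.4  2.6] M [-1.435  0.457 -0.68 ] 15.62821683796807 30.699451460179716 [ 18.4  23.2 -25.   -0.  -41.8  68.8]
```

View pics/w3.png

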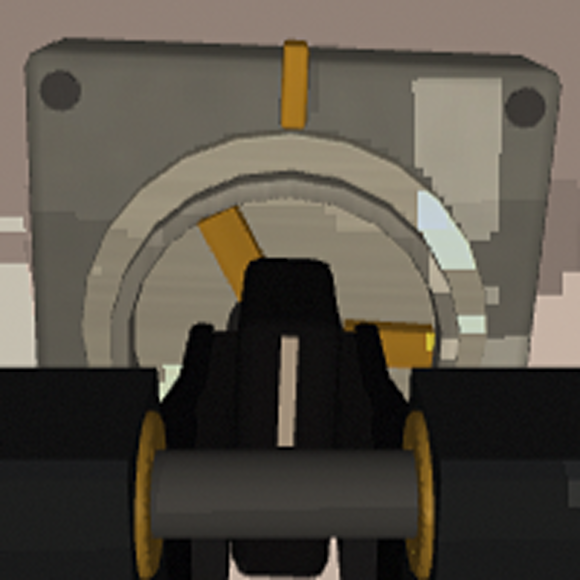

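The stop is reached: moment is −0.68 N m, well above the detent's, and the picture shows the knob in line with the brass block. Now I'm turning clockwise to the third click, about 75° from here, at tool angle about −77°.

>>> step_arm(linear=[[0, 0, 0], [0, 0, 0], [0, 0, 0], [0, 0, 0], [0, 0, 0], [0, 0, 0], [0, 0, 0], [0, 0, 0]], delta_rot=[[0, 0, 0.065], [0, 0, 0.065], [0, 0, 0.065], [0, 0, 0.065], [0, 0, 0.065], [0, 0, 0.065], [0, 0, 0.065], [0, 0, 0]], grip=[10, 10, 10, 10, 10, 10, 10, 10])

```text
time_s: 9.0
tcp_pos: [0.5278, 0.0071, 0.0585]
ee_rot: [[0.877, -0.48, -0.001], [-0.48, -0.877, -0.0], [-0.001, 0.001, -1.0]]
wrist_force: [-2.1, -4.3, 1.3]
gripper_width: 0.178
gripper_force: 30.0
```

```bash
python3 st.py
```

```text
9.0 [0.5278 0.0071 0.0585] ang -28.66 F [-2.1 -4.3  1.3] M [-1.41   0.596 -0.043] 15.519068895718485 29.974946239963174 [ 18.4  23.2 -25.1   0.  -41.8  42.9]
```

>>> step_arm(linear=[[0, 0, 0], [0, 0, 0], [0, 0, 0], [0, 0, 0], [0, 0, 0], [0, 0, 0], [0, 0, 0], [0, 0, 0]], delta_rot=[[0, 0, 0.06], [0, 0, 0.06], [0, 0, 0.06], [0, 0, 0.06], [0, 0, 0.06], [0, 0, 0.06], [0, 0, 0.06], [0, 0, 0]], grip=[10, 10, 10, 10, 10, 10, 10, 10])

```text
time_s: 10.0
tcp_pos: [0.5279, 0.0073, 0.0585]
ee_rot: [[0.606, -0.795, -0.001], [-0.795, -0.606, -0.0], [-0.0, 0.001, -1.0]]
wrist_force: [-2.7, -4.1, 2.5]
gripper_width: 0.184
gripper_force: 30.0
```

```bash
python3 st.py
```

```text
10.0 [0.5279 0.0073 0.0585] ang -52.68 F [-2.7 -4.1  2.5] M [-1.381  0.624 -0.05 ] 16.029128954607955 29.975754003971815 [ 18.4  23.2 -25.    0.  -41.8  18.9]
```

>>> step_arm(linear=[[0, 0, 0], [0, 0, 0], [0, 0, 0], [0, 0, 0], [0, 0, 0], [0, 0, 0], [0, 0, 0], [0, 0, 0]], delta_rot=[[0, 0, 0.06], [0, 0, 0.06], [0, 0, 0.06], [0, 0, 0.06], [0, 0, 0.06], [0, 0, 0.06], [0, 0, 0.06], [0, 0, 0]], grip=[10, 10, 10, 10, 10, 10, 10, 10])

```text
time_s: 11.0
tcp_pos: [0.5281, 0.0073, 0.0585]
ee_rot: [[0.23, -0.973, -0.001], [-0.973, -0.23, -0.0], [0.0, 0.001, -1.0]]
wrist_force: [-1.3, -4.9, 1.2]
gripper_width: 0.183
gripper_force: 30.0
```

```bash
python3 st.py;python3 - <<'E'
from h import *
c=capture("wrist");save("w4.png",cv2.resize(c["img"][120:320,220:420],None,fx=2.9,fy=2.9,interpolation=2))
E
```

```text
11.0 [0.5281 0.0073 0.0585] ang -76.72 F [-1.3 -4.9  1.2] M [-1.37   0.666  0.011] 15.945604770299882 29.97693040408194 [ 18.4  23.2 -25.    0.  -41.8  -5.1]
```

View pics/w4.png

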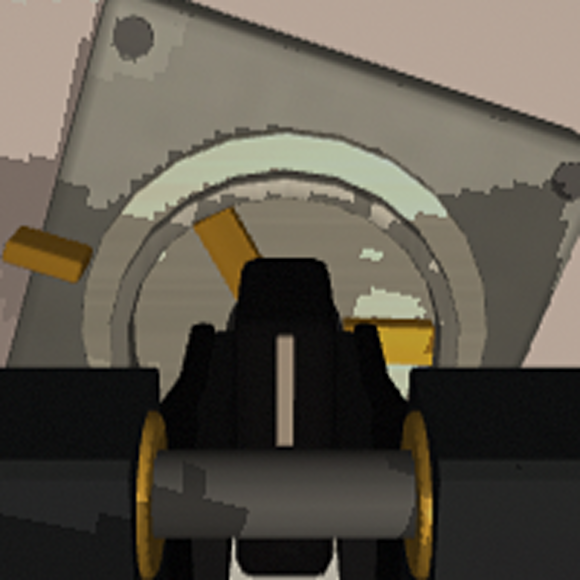

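The picture shows the knob straight in the grip, the brass block about 72° behind it at (45,253), and the dial moment near zero. It is resting in the third click, so I'm handing in.

```bash
python3 -c "
from station import *
print(finish_job())"
```

```text
the job is handed in; nothing more can be done
None
```

The job is handed in: I turned the larger fixture's knob back to its end stop, then clockwise three clicks, and the gripper still holds it there (about 72° from the stop, near-zero torque); I saw no contact with the loose items but took no final picture of them.

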